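# Reset the gap screw on the red dough roller

### The arm

A 6-joint arm with a two-finger parallel gripper is mounted at the origin on a cart in front of the work surface, level with it; the furniture and walls round the work are solid. World frame = base frame: x ahead of the robot, y to its left, z up, the work surface at z = 0. Lengths are in m, angles in rad, forces in N, time in s.
With the tool pointing down it reaches from about 0.4 to 0.825 m from the base axis. Payload 7 kg.
Tool frame: the origin (TCP) lies between the finger pads; the fingertips stand 19 mm ahead of it and the grasp point (between the pads) is the TCP (env.tip_reach is the distance from the TCP to the fingertips, in m); z points along the fingers, y is the line along which they close (so a half turn about z gives the same grasp; the last joint's range is limited). The gripper opens to 85 mm and grips with 20 to 120 N. Pads are 22 mm wide; open, the fingers measure 114 mm over their backs; the gripper's body (76 mm by 85 mm) begins 54 mm behind the grasp point. The pads swing forward as they close: fully open they stand 13 mm farther back than shut.
Start: joints at [1.413, 0.359, 0.012, 0, -1.224, -0.288], TCP at [0.291, 0.609, 0.25] pointing down, gripper open.
Joint ranges: [-3.07, 3.07], [-1.43, 2.12], [-1.02, 1.25], [-3.03, 1.67], [-3.05, -0], [-3.03, 3.03]. Speed limits (rad/s): [2.39, 2.39, 3.01, 3.14, 3.14, 3.14].

### API

Orientations are given as a rotation vector (axis times angle).
In Python, from station import env gives the robot as it stands. The module is installed in compiled form; this text tells all that it offers.
- The arm moves only by the shell command python3 -m handwheel 'ROWS'. ROWS is a JSON object of lists of equal length, an entry for each row: "slide": the shift along the world's x, y, z scaled (see below), a list of three; "turn": the turn, a rotation vector about the world's x, y, z scaled (see below), a list of three; "claw": the opening, from 0 (shut) to 1 (fully open). A call has 1 to 10 rows; each row is the pose to reach, as a shift and turn from the pose commanded when the call began; what a row does not reach only later rows make up. The controller multiplies each number of a shift by 0.15 m and each number of a turn by 120 degrees. A row lasts 1/10 s, in which the tool goes at most 50 mm and 8.59 degrees, less where a joint would pass 70% of its speed; a pose out of reach is approached as far as the arm can. A call with a number of a shift or a turn outside -1 to 1 is refused whole. A call with a gripper value outside its range is refused whole. The fingers move at their own pace and stop on an object; the grip force is fixed at half the most. Time passes only in rows, so rows that repeat a pose let the fingers close. It gives the time, the measured TCP pose, the force, the opening and the grip force at its end, in the units of the state.
- env.read_state(): the state, without advancing time (a new reading comes with each control period).
- env.snapshot(name): name is "scene" or "side" or "wrist"; returns the picture (400x640x3 uint8, blue, green, red); there is no depth.
- env.calibration(name): a dict with "intrinsics" (3x3 intrinsics, pixels), "R" (3x3) and "t" (3): a world point X has camera coordinates R X + t; the wrist camera has in their place "T_tool_cam" (4x4, takes a point from camera to tool coordinates, whose origin is the TCP and whose axes are the flange's). Camera axes: x right, y down, z forward; pixel columns grow to the right and rows downward; lengths in m; the calibration is good to about 2 mm. The wrist camera is an equidistant fisheye: a pixel r from the principal point sees the ray r / f radians off the axis. A picture is of the moment at which its call begins: read the wrist's pose just before it. calibration takes no time and is no camera call.
- env.job_done(): hands the job in; it is judged then, once.
The state is a dict: "time": time; "qpos": joint angles; "joint_vel": joint speeds; "effort": joint torques, N m; "tcp_pos": TCP position; "eef_rot": TCP orientation; "force": force on the tool from outside, world axes, zero at the start; "moment": the same for the moment, N m; "opening": finger opening in m; "grip_force": force on a finger pad.
Only numpy, scipy, OpenCV 4.12 (cv2) and the standard library are available. Lean on these libraries where they do the work, as an engineer would, in place of code of your own. Each camera call takes 0.05 s, during which the arm holds its last target. There are 200 camera calls.

### The job

On the dough roller with the red knob, swing the red lever of the jam nut fully counterclockwise to loosen it, turn the red knob until its white pointer end lines up with the green index tab, then swing the lever back clockwise until the nut is fully tight again. Do not touch the roller with the blue knob.

Things in the scene. Friction and masses are not known exactly. Their poses are not given: they have to be found in the camera images.
- roller_red: Dough roller with red knob, fixed to the table: grey base 120 (x) x 170 (y) x 10 mm, white cheeks, steel rollers, white bridge with top at z = 90 mm. Origin: centre of the underside, on the vertical axis shared by nut and knob; z up, front = -x. Green index tab at x = -45 mm, top at z = 113 mm.
- red_nut (a joint): Jam nut under the red knob, rad: 0 tight stop, growing counterclockwise (from above) to 1.0, loose stop. Its lever ends in an upright red post, 14 mm diameter, z 93 to 148 mm, 85 mm from the axis, in the direction 205 degrees + this angle counterclockwise from the roller's +x. Takes about 2 N at the post; stays where left. Count it as loose above 0.6.
- red_knob (a joint): Red knob, rad: 0 = white-striped pointer end at the green tab (along the roller's -x); grows counterclockwise from above, -1.4 to 1.4; starts 0.6 to 1.0. Disc radius 26 mm, z 108 to 114 mm, with an upright bar on the axis, 60 mm long (along the pointer), 14 mm thick, z 114 to 150 mm. It turns easily (0.04 N m) and stays where left.
- roller_blue: Bystander: an identical dough roller with a blue knob and a blue lever post, same size, origin and axes. Not to be touched.

How it is judged:
By the outcome, as a careful person would: the job done as asked, in the order asked, and still so for the second after the job is handed in, with the robot touching nothing.
It also fails if it takes over 56 s, if anything falls off the work surface, if the arm or the gripper's body presses on something with over 40 N, if the wrist force passes 120 N, or if a joint passes its speed limit or range.

## Working session

There is one attempt and no reset: what is moved stays moved. The work goes in short steps, Python scripts to look and compute and a shell command to move; the robot and the scene stay as the last step left them, time stands still between calls to the robot, and variables do not carry over. Pictures are saved under pics/ and viewed, at most 10 in all, crops included, and the job is handed in when it is done.

```bash
mkdir -p pics
python3 - <<'E'
from station import env
import cv2,numpy as np
s=env.read_state();print(s)
for n in("scene","side"):
    im=env.snapshot(n);cv2.imwrite(f"pics/{n}0.png",im)
    c=env.calibration(n);print(n,c)
print(env.calibration("wrist"))
a=cv2.imread("pics/scene0.png");b=cv2.imread("pics/side0.png")
cv2.imwrite("pics/both.png",np.vstack([a,b])[:, :] if 0 else cv2.resize(np.vstack([a,b]),(480,600)))
E
```

```text
{'time': 0.0, 'qpos': array([ 1.41312941e+00,  3.59413337e-01,  1.10663856e-02, -3.61501706e-04,
       -1.22411465e+00, -2.88150068e-01]), 'joint_vel': array([ 0.00062724,  0.00029528,  0.000869  , -0.0007114 , -0.00112201,
       -0.00040254]), 'effort': array([ 2.48252698e-03, -5.83312547e+01,  2.93415713e+01,  6.93629667e+00,
       -5.89675925e-03,  2.04314210e-05]), 'tcp_pos': array([0.29084947, 0.60862111, 0.24934779]), 'eef_rot': array([ 3.06218028e+00, -6.94318974e-01, -3.62032634e-04]), 'force': array([-0.70934768, -0.72734814,  0.09388101]), 'moment': array([0.01674722, 0.03682717, 0.00212817]), 'grip_force': 0.0, 'opening': 0.08559261640041962}
scene {'intrinsics': array([[381.08371681,   0.        , 320.63965329],
       [  0.        , 381.08371681, 205.27955828],
       [  0.        ,   0.        ,   1.        ]]), 'R': array([[ 8.98962931e-01, -4.38024586e-01,  3.33601386e-04],
       [-2.20275423e-01, -4.52731836e-01, -8.64009620e-01],
       [ 3.78608488e-01,  7.76639136e-01, -5.03475189e-01]]), 't': array([-0.57590735,  0.12152788,  0.79714032])}
side {'intrinsics':
[... 182 characters left out ...]
-0.40765144, -0.00846267],
       [-0.16276858,  0.38345788, -0.909102  ],
       [ 0.37384182, -0.82872212, -0.41648763]]), 't': array([0.45816604, 0.21663515, 0.55843074])}
{'intrinsics': array([[309.70691629,   0.        , 317.30431024],
       [  0.        , 309.70691629, 199.41075031],
       [  0.        ,   0.        ,   1.        ]]), 'T_tool_cam': array([[ 7.32945669e-04, -9.54478554e-01, -2.98278651e-01,
         7.57215810e-02],
       [ 9.99999382e-01,  4.50343155e-04,  1.01617173e-03,
         5.84183311e-04],
       [-8.35586378e-04, -2.98279211e-01,  9.54478294e-01,
        -1.24004919e-01],
       [ 0.00000000e+00,  0.00000000e+00,  0.00000000e+00,
         1.00000000e+00]])}
```

View pics/scene0.png

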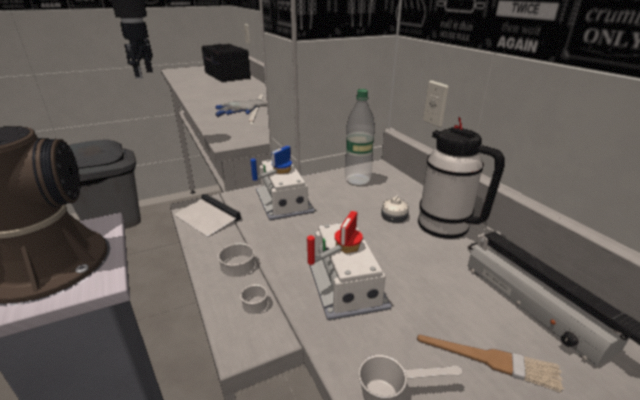

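View pics/side0.png

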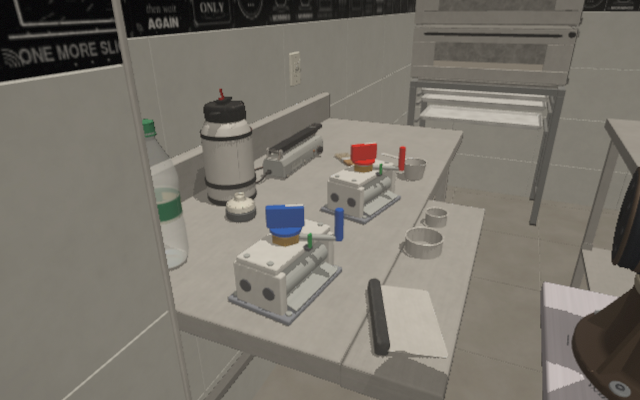

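The red roller's knob is at about (348,230) in the scene view and (364,155) in the side view. Its post is at (311,250) and (402,158), and the green tab at (323,243) and (380,170). The blue roller is farther left at (280,180). Next I triangulate these points.

```bash
cat > h.py <<'E'
import cv2,numpy as np
from station import env
def masks(im):
    h=cv2.cvtColor(im,cv2.COLOR_BGR2HSV)
    red=cv2.inRange(h,(0,150,60),(6,255,255))|cv2.inRange(h,(174,150,60),(180,255,255))
    return dict(red=red,green=cv2.inRange(h,(45,90,40),(85,255,255)),blue=cv2.inRange(h,(105,150,60),(130,255,255)))
def blobs(m,a=8):
    n,l,s,c=cv2.connectedComponentsWithStats(m)
    return [(c[i].round(1),s[i]) for i in range(1,n) if s[i][4]>=a],l
def tri(p,q):
    P=[]
    for n in("scene","side"):
        c=env.calibration(n);P.append(c["intrinsics"]@np.c_[c["R"],c["t"]])
    X=cv2.triangulatePoints(P[0],P[1],np.float64(p).reshape(2,1),np.float64(q).reshape(2,1));return (X[:3]/X[3]).ravel()
def plane(n,p,z):
    c=env.calibration(n);d=c["R"].T@np.linalg.solve(c["intrinsics"],[p[0],p[1],1]);o=-c["R"].T@c["t"];return o+d*(z-o[2])/d[2]
E
python3 - <<'E'
from h import *
for n in("scene","side"):
    im=cv2.imread(f"pics/{n}0.png")
    for k,m in masks(im).items():
        for c,s in blobs(m)[0]: print(n,k,c,s)
E
```

```text
scene red [458.3 126.2] [455 123   7   6  16]
scene red [352.2 231.5] [344 211  18  35 363]
scene red [338.  236.8] [335 230   6  15  66]
scene red [310.5 249.4] [307 236   7  28 164]
scene green [361.7  93.6] [358  90   9   7  42]
scene green [349.7 146. ] [348 142   5   9  33]
scene blue [282.8 157.7] [275 147  16  21 250]
scene blue [253.6 168.9] [251 159   6  21  76]
side red [221.2  94.9] [219  89   5  11  25]
side red [363.7 153.6] [352 144  25  21 473]
side red [401.6 157.8] [399 147   6  23 114]
side green [148.1 125.4] [143 119  12  14 128]
side green [380.5 168.3] [380 164   2  10  19]
side green [167.7 210.3] [158 201  20  20 278]
side green [309.6 240.2] [308 233   4  15  50]
side blue [281.1 207.4] [266 206  37   4 105]
side blue [339.  209.6] [336 208   7   4  20]
side blue [285.3 230.2] [270 227  31   8 176]
```

Run:
```python
from h import *
print("post",tri((310.5,249.4),(401.6,157.8)))
print("knob",tri((349.5,231),(363.7,153.6)))
print("tab",plane("side",(381,168.3),.105))
print("bluepost",plane("scene",(253.6,168.9),.12),"blueknob",plane("scene",(282.8,157.7),.13))
```

```text
post [ 0.45244076 -0.34686179  0.12135306]
knob [ 0.53571987 -0.3322938   0.12498103]
tab [ 0.48678636 -0.30733102  0.105     ]
bluepost [0.46437936 0.00705161 0.12      ] blueknob [0.54423652 0.01800275 0.13      ]
```

```bash
python3 - <<'E'
from h import *
print("bottle",plane("scene",(359,180),0),"thermos",plane("scene",(445,228),0))
E
python3 -m handwheel '{"slide":[[1,-1,0.5],[1,-1,0.5],[1,-1,0.5],[1,-1,0.5],[1,-1,0.5]],"turn":[[0,0,-0.3],[0,0,-0.3],[0,0,-0.3],[0,0,-0.3],[0,0,-0.3]],"claw":[1,1,1,1,1]}'
python3 -c "
from station import env
print(env.read_state()['qpos'])"
```

```text
bottle [0.79189239 0.04950288 0.        ] thermos [ 0.84411906 -0.26248829  0.        ]
time: 0.6
tcp_pos: [0.4432, 0.4566, 0.327]
eef_rot: [-2.692, 1.616, -0.001]
force: [-0.0, -0.3, 0.7]
opening: 0.0855
grip_force: 0.0
[ 1.10674599e+00  2.57775206e-01  4.17415883e-02  6.18375108e-04
 -1.35340666e+00 -6.17415391e-01]
```

```bash
for i in 1; do
python3 -m handwheel '{"slide":[[0.4,-1,0],[0.4,-1,0],[0.4,-1,0],[0.4,-1,0]],"turn":[[0,0,-0.18],[0,0,-0.18],[0,0,-0.18],[0,0,-0.18]],"claw":[1,1,1,1]}' |head -3
python3 -m handwheel '{"slide":[[0,-1,0],[0,-1,0],[0,-1,0],[0,-1,0]],"turn":[[0,0,-0.18],[0,0,-0.18],[0,0,-0.18],[0,0,-0.18]],"claw":[1,1,1,1]}'|head -3
python3 -m handwheel '{"slide":[[0,-1,0],[0,-1,0],[0,-1,0],[0,-1,0]],"turn":[[0,0,-0.18],[0,0,-0.18],[0,0,-0.18],[0,0,-0.18]],"claw":[1,1,1,1]}'|head -3
python3 -m handwheel '{"slide":[[-0.2,-1,0],[-0.2,-1,0],[-0.2,-1,0],[-0.2,-1,0]],"turn":[[0,0,-0.18],[0,0,-0.18],[0,0,-0.18],[0,0,-0.18]],"claw":[0.6,0.6,0.6,0.6]}'|head -3
python3 -m handwheel '{"slide":[[-0.2,-1,-0.2],[-0.2,-1,-0.2],[-0.2,-1,-0.2],[-0.2,-1,-0.2],[-0.2,-1,-0.2]],"turn":[[0,0,-0.18],[0,0,-0.18],[0,0,-0.18],[0,0,-0.18],[0,0,-0.18]],"claw":[0.6,0.6,0.6,0.6,0.6]}'
done
python3 - <<'E'
from h import *
s=env.read_state();print(s['qpos'],s['tcp_pos'],s['eef_rot'])
im=env.snapshot("wrist");cv2.imwrite("pics/w1.png",im);np.save("w1.npy",np.r_[s['tcp_pos'],s['eef_rot']])
for k,m in masks(im).items():
    for c,t in blobs(m)[0]: print(k,c,t)
E
```

```text
time: 1.0
tcp_pos: [0.5019, 0.305, 0.3255]
eef_rot: [2.344, -2.091, 0.0]
time: 1.4
tcp_pos: [0.5004, 0.1548, 0.3258]
eef_rot: [-1.911, 2.493, -0.0]
time: 1.8
tcp_pos: [0.5005, 0.0051, 0.3253]
eef_rot: [1.409, -2.807, 0.0]
time: 2.2
tcp_pos: [0.47, -0.1442, 0.3251]
eef_rot: [0.859, -3.021, 0.0]
time: 2.7
tcp_pos: [0.4409, -0.2915, 0.2943]
eef_rot: [0.285, -3.127, -0.001]
force: [0.3, -0.7, -0.3]
opening: 0.0515
grip_force: 0.0
[-2.13050183e-01  9.05343815e-02 -2.37359555e-01 -2.71880844e-04
 -1.24476538e+00 -1.17600917e+00] [ 0.44094185 -0.29153384  0.29428512] [ 2.84788220e-01 -3.12695003e+00 -1.26097649e-03]
red [253.8 190.9] [248 184  13  14 141]
red [276.8 262.2] [260 236  31  59 937]
green [283.1 219.1] [279 214   8  11  50]
green [535.5 262.8] [530 258  11  10  26]
green [458.  390.4] [453 387  11   7  25]
green [465.2 398.1] [463 397   5   3   8]
blue [547.9 250.9] [545 247   7   9  48]
blue [534.  280.4] [532 278   5   6  11]
blue [515.8 296.7] [510 284  12  24 192]
blue [535.1 309.8] [531 291   9  32 141]
```

View pics/w1.png

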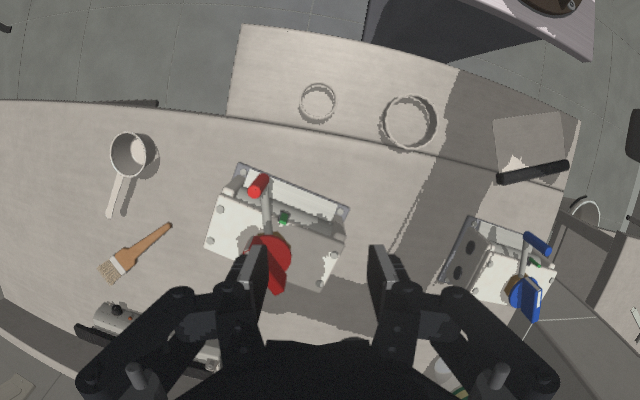

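The wrist view shows the red post at (254,191), the tab at (283,218), and the knob bar at about (275,270), partly behind a finger. A rough check first, then a shift over the roller.

```bash
cat >> h.py <<'E'
from scipy.spatial.transform import Rotation as Ro
def wray(pose,p,z):
    c=env.calibration("wrist");K=c["intrinsics"];T=c["T_tool_cam"]
    v=np.array([(p[0]-K[0,2])/K[0,0],(p[1]-K[1,2])/K[1,1]]);r=np.hypot(*v)
    d=np.r_[v/r*np.sin(r),np.cos(r)] if r>0 else np.array([0,0,1.])
    R=Ro.from_rotvec(pose[3:]).as_matrix();o=R@T[:3,3]+pose[:3];d=R@T[:3,:3]@d
    return o+d*(z-o[2])/d[2]
def shot(name):
    s=env.read_state();im=env.snapshot("wrist");cv2.imwrite(f"pics/{name}.png",im)
    p=np.r_[s['tcp_pos'],s['eef_rot']];np.save(name+".npy",p);return im,p
E
python3 - <<'E'
from h import *
p=np.load("w1.npy")
for n,q,z in [("post",(253.8,190.9),.121),("tab",(283.1,219.1),.113),("bar",(276,265),.13)]: print(n,wray(p,q,z))
E
python3 -m handwheel '{"slide":[[-0.05,-0.38,0],[-0.05,-0.38,0],[-0.05,-0.38,0],[-0.05,-0.38,0]],"turn":[[0,0,0],[0,0,0],[0,0,0],[0,0,0]],"claw":[1,1,1,1]}'
python3 - <<'E'
from h import *
im,p=shot("w2")
for k in("red","green"):
    for c,t in blobs(masks(im)[k])[0]: print(k,c,t)
cv2.imwrite("pics/w2c.png",cv2.resize(im[130:310,210:440],None,fx=3.3,fy=3.3,interpolation=cv2.INTER_CUBIC))
E
```

```text
post [ 0.45901663 -0.35367861  0.121     ]
tab [ 0.48672807 -0.32009815  0.113     ]
bar [ 0.53360806 -0.31945951  0.13      ]
time: 3.15
tcp_pos: [0.4342, -0.3467, 0.2955]
eef_rot: [-0.289, 3.128, 0.0]
force: [0.7, -0.1, 0.6]
opening: 0.0855
grip_force: 0.0
red [311.1 207. ] [305 200  13  14 141]
red [320.3 275. ] [ 294  249   44   58 1110]
green [331.5 235. ] [329 234   6   3  14]
green [555.7 269. ] [551 265  10   9  24]
green [483.3 388. ] [480 386   7   5  12]
green [487.1 397.8] [485 396   5   4   9]
```

View pics/w2c.png

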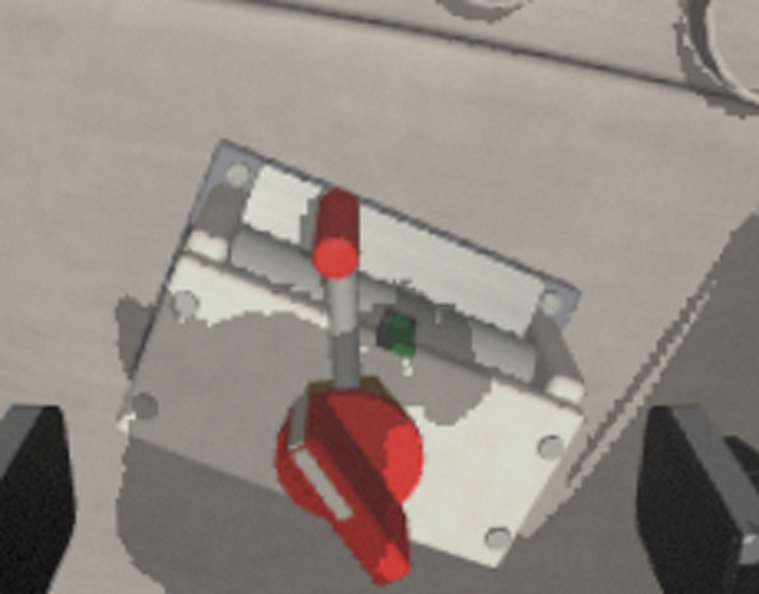

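The post top is at crop (337,257), the front base corners at (224,142) and (580,293), and the bar's top face runs from the white pointer end (303,444) to the tail (393,575). Next I cast these to their heights.

Run:
```python
from h import *
p=np.load("w2.npy")
f=lambda x,y,z:wray(p,(x/3.3+210,y/3.3+130),z)[:2]
post=f(337,257,.148);a=f(224,142,.01);b=f(580,293,.01);P=f(303,444,.15);Q=f(393,575,.15)
ang=lambda v:np.degrees(np.arctan2(v[1],v[0]))
yaw=ang(b-a)-90;u=np.array([np.cos(np.radians(yaw)),np.sin(np.radians(yaw))])
print("post",post,"edge",np.linalg.norm(b-a),"yaw",yaw,"axis from edge",(a+b)/2+.06*u)
print("disc",f(350,457,.114),"bar",(P+Q)/2,np.linalg.norm(P-Q),ang(P-Q))
ax=(P+Q)/2;print("post rel",np.linalg.norm(post-ax),ang(post-ax)%360,"tab",f(402,335,.113))
```

```text
post [ 0.45089729 -0.34879315] edge 0.16609585955457817 yaw -13.110236041865164 axis from edge [ 0.53459796 -0.33007863]
disc [ 0.53313622 -0.32998925] bar [ 0.53242147 -0.33009033] 0.05671694473331702 -139.90260421512363
post rel 0.08364201493317913 192.92089691642963 tab [ 0.48542104 -0.32158721]
```

```bash
python3 -m handwheel '{"slide":[[0.11,-0.01,0],[0.11,-0.01,-0.3],[0.11,-0.01,-0.6],[0.11,-0.01,-0.9],[0.11,-0.01,-1],[0.11,-0.01,-1]],"turn":[[0,0,0.02],[0,0,0.02],[0,0,0.02],[0,0,0.02],[0,0,0.02],[0,0,0.02]],"claw":[0.5,0.5,0.5,0.5,0.5,0.5]}'
python3 -m handwheel '{"slide":[[0,0,-0.1],[0,0,-0.1],[0,0,-0.1],[0,0,-0.1],[0,0,-0.1],[0,0,-0.1],[0,0,-0.1]],"turn":[[0,0,0],[0,0,0],[0,0,0],[0,0,0],[0,0,0],[0,0,0],[0,0,0]],"claw":[0.5,0.5,0,0,0,0,0]}'
python3 - <<'E'
import numpy as np
ax=np.array([.5335,-.330]);a0=192.5;r=.085
g=lambda d:ax+r*np.array([np.cos(np.radians(d)),np.sin(np.radians(d))])
for s in np.arange(0,60.1,6): print(s,round(s/120,3),((g(a0+s)-g(a0))/.15).round(3))
E
```

```text
time: 3.8
tcp_pos: [0.449, -0.3477, 0.1429]
eef_rot: [0.354, -3.117, -0.004]
force: [0.5, 0.2, 0.8]
opening: 0.0427
grip_force: 0.0
time: 4.5
tcp_pos: [0.4509, -0.3497, 0.1319]
eef_rot: [-0.352, 3.12, -0.002]
force: [-0.3, 2.0, 7.2]
opening: 0.0124
grip_force: 58.4
0.0 0.0 [0. 0.]
6.0 0.05 [ 0.016 -0.057]
12.0 0.1 [ 0.038 -0.112]
18.0 0.15 [ 0.065 -0.165]
24.0 0.2 [ 0.098 -0.214]
30.0 0.25 [ 0.135 -0.26 ]
36.0 0.3 [ 0.178 -0.302]
42.0 0.35 [ 0.224 -0.339]
48.0 0.4 [ 0.274 -0.371]
54.0 0.45 [ 0.327 -0.397]
60.0 0.5 [ 0.383 -0.418]
```

```bash
python3 -m handwheel '{"slide":[[0.016,-0.057,0],[0.038,-0.112,0],[0.065,-0.165,0],[0.098,-0.214,0],[0.135,-0.26,0],[0.178,-0.302,0],[0.224,-0.339,0],[0.274,-0.371,0],[0.327,-0.397,0],[0.36,-0.41,0]],"turn":[[0,0,0.05],[0,0,0.1],[0,0,0.15],[0,0,0.2],[0,0,0.25],[0,0,0.3],[0,0,0.35],[0,0,0.4],[0,0,0.45],[0,0,0.48]],"claw":[0,0,0,0,0,0,0,0,0,0]}'
python3 -m handwheel '{"slide":[[0,0,0],[0,0,0]],"turn":[[0,0,0],[0,0,0]],"claw":[0,0]}'
```

```text
time: 5.5
tcp_pos: [0.5051, -0.4114, 0.1318]
eef_rot: [-1.817, 2.562, -0.003]
force: [-13.3, 7.5, 11.8]
opening: 0.0124
grip_force: 59.5
time: 5.7
tcp_pos: [0.5048, -0.4113, 0.1319]
eef_rot: [-1.812, 2.565, -0.003]
force: [0.2, 2.5, 7.2]
opening: 0.0123
grip_force: 58.9
```

```bash
python3 -m handwheel '{"slide":[[0.02,-0.007,0],[0.02,-0.007,0],[0.02,-0.007,0]],"turn":[[0,0,0.02],[0,0,0.02],[0,0,0.02]],"claw":[0,0,0]}'
```

```text
time: 6.0
tcp_pos: [0.5052, -0.4109, 0.1317]
eef_rot: [1.865, -2.527, -0.005]
force: [-8.0, 8.9, 12.9]
opening: 0.0126
grip_force: 59.8
```

```bash
python3 -m handwheel '{"slide":[[-0.02,0.007,0],[-0.02,0.007,0],[-0.02,0.007,0.3],[-0.02,0.007,0.6],[-0.02,0.007,0.8],[-0.02,0.007,0.8],[-0.02,0.007,0.8],[-0.02,0.007,0.8]],"turn":[[0,0,0],[0,0,0],[0,0,0],[0,0,0],[0,0,-0.07],[0,0,-0.14],[0,0,-0.21],[0,0,-0.28]],"claw":[0.5,0.5,0.5,0.5,0.5,0.7,0.9,0.9]}'
python3 -m handwheel '{"slide":[[-0.05,0.54,0],[-0.05,0.54,0],[-0.05,0.54,0],[-0.05,0.54,0]],"turn":[[0,0,0],[0,0,0],[0,0,0],[0,0,0]],"claw":[0.9,0.9,0.9,0.9]}'
python3 - <<'E'
from h import *
im,p=shot("w3")
cv2.imwrite("pics/w3c.png",cv2.resize(im[150:400,180:460],None,fx=2.4,fy=2.4,interpolation=cv2.INTER_CUBIC))
E
```

```text
time: 6.8
tcp_pos: [0.5043, -0.4112, 0.2507]
eef_rot: [-1.046, 2.962, -0.001]
force: [-0.3, -1.0, 0.2]
opening: 0.0771
grip_force: 0.0
time: 7.2
tcp_pos: [0.497, -0.3296, 0.2509]
eef_rot: [-1.057, 2.957, -0.001]
force: [0.9, -0.4, 0.3]
opening: 0.0766
grip_force: 0.0
```

View pics/w3c.png

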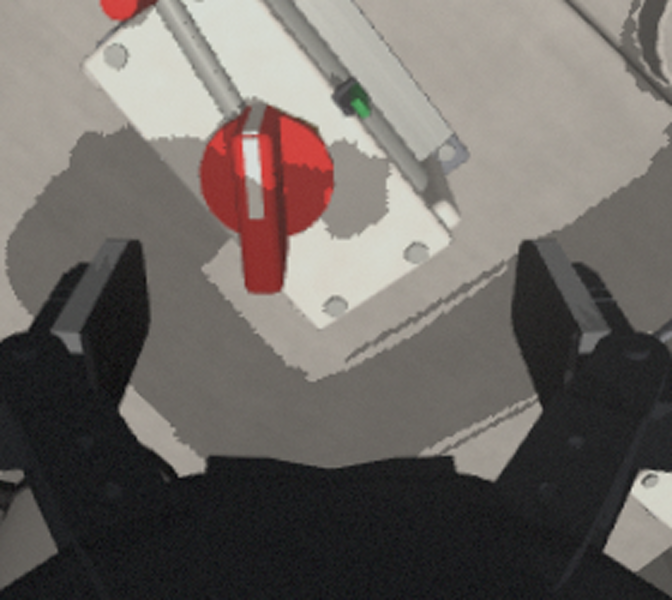

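The bar's top face runs from the pointer end at crop (253,135) to the tail at (265,290), and the green tab is at (361,103).

Run:
```python
from h import *
p=np.load("w3.npy")
f=lambda x,y,z:wray(p,(x/2.4+180,y/2.4+150),z)[:2]
P=f(253,135,.15);Q=f(264,291,.15);ang=lambda v:np.degrees(np.arctan2(v[1],v[0]))%360
ax=(P+Q)/2;print(ax,np.linalg.norm(P-Q),ang(P-Q),"disc",f(267,175,.114))
t=f(361,103,.113);print("tab",t,np.linalg.norm(t-ax),ang(t-np.array([.5335,-.33])))
r=p[3:];print("toolyaw",ang(Ro.from_rotvec(r).as_matrix()[:2,0]))
```

```text
[ 0.53325249 -0.330408  ] 0.057657980687473714 220.98607542081805 disc [ 0.53270976 -0.33086181]
tab [ 0.48868383 -0.32145677] 0.045458659276814854 169.2072925750805
toolyaw 219.3403887413771
```

```bash
python3 -m handwheel '{"slide":[[0.24,0,0],[0.24,0,-0.2],[0.24,0,-0.45],[0.24,0,-0.74],[0.24,0,-0.74],[0.24,0,-0.74],[0.24,0,-0.74],[0.24,0,-0.74],[0.24,0,-0.74],[0.24,0,-0.74]],"turn":[[0,0,0.014],[0,0,0.014],[0,0,0.014],[0,0,0.014],[0,0,0.014],[0,0,0.014],[0,0,0.014],[0,0,0.014],[0,0,0.014],[0,0,0.014]],"claw":[0.6,0.6,0.6,0.6,0.6,0,0,0,0,0]}'
python3 -c "
from h import *
s=env.read_state();m=Ro.from_rotvec(s['eef_rot']).as_matrix()[:2,0];print(np.degrees(np.arctan2(m[1],m[0]))%360,s['force'],s['moment'])"
```

```text
time: 8.25
tcp_pos: [0.5341, -0.331, 0.1421]
eef_rot: [-1.098, 2.94, -0.006]
force: [1.0, -3.4, 6.5]
opening: 0.0128
grip_force: 62.0
220.96934950817766 [ 1.00328679 -3.40473401  6.52265417] [-0.8237894  -0.1308877  -0.05064847]
```

Gripped. Turning the bar −52.7° (−0.44).

```bash
python3 -m handwheel '{"slide":[[0,0,0],[0,0,0],[0,0,0],[0,0,0],[0,0,0],[0,0,0],[0,0,0],[0,0,0],[0,0,0],[0,0,0]],"turn":[[0,0,-0.05],[0,0,-0.1],[0,0,-0.15],[0,0,-0.2],[0,0,-0.26],[0,0,-0.32],[0,0,-0.38],[0,0,-0.44],[0,0,-0.44],[0,0,-0.44]],"claw":[0,0,0,0,0,0,0,0,0,0]}'
python3 -c "
from h import *
s=env.read_state();m=Ro.from_rotvec(s['eef_rot']).as_matrix()[:2,0];print(np.degrees(np.arctan2(m[1],m[0]))%360,s['force'],s['moment'])"
```

```text
time: 9.25
tcp_pos: [0.5338, -0.33, 0.142]
eef_rot: [0.323, 3.121, -0.001]
force: [-0.4, 2.4, 8.8]
opening: 0.013
grip_force: 62.6
168.16589402413166 [-0.42584781  2.39657911  8.77539803] [ 1.06621492  0.19536049 -0.07341849]
```

```bash
python3 -m handwheel '{"slide":[[0,0,0],[0,0,0],[0,0,0],[0,0,0.3],[0,0,0.6],[-0.35,0.05,0.74],[-0.35,0.05,0.74],[-0.35,0.05,0.74],[-0.35,0.05,0.74]],"turn":[[0,0,0],[0,0,0],[0,0,0],[0,0,0],[0,0,0],[0,0,0],[0,0,0],[0,0,0],[0,0,0]],"claw":[0.5,0.5,0.5,0.5,0.9,0.9,0.9,0.9,0.9]}'
python3 - <<'E'
from h import *
im,p=shot("w4")
cv2.imwrite("pics/w4c.png",cv2.resize(im[150:400,180:460],None,fx=2.4,fy=2.4,interpolation=cv2.INTER_CUBIC))
E
```

```text
time: 10.15
tcp_pos: [0.4801, -0.3224, 0.2498]
eef_rot: [-0.325, -3.124, -0.0]
force: [0.6, -0.8, -0.8]
opening: 0.0769
grip_force: 0.0
```

View pics/w4c.png

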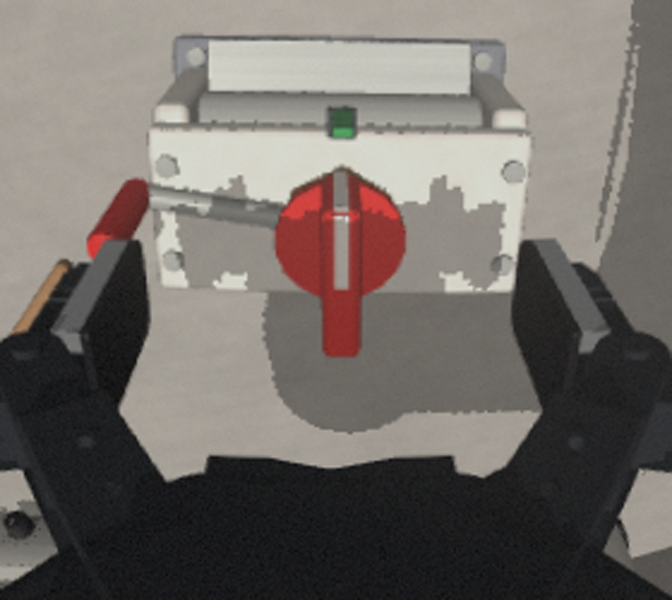

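The white pointer at (341,215) lines up with the green tab at (341,122), and the lever sits at the loose stop. Next I re-grip the post.

```bash
python3 -m handwheel '{"slide":[[0.165,-0.59,0],[0.165,-0.59,0],[0.165,-0.59,0],[0.165,-0.59,0],[0.165,-0.59,0],[0.165,-0.59,0],[0.165,-0.59,0],[0.165,-0.59,0],[0.165,-0.59,0],[0.165,-0.59,0]],"turn":[[0,0,0.07],[0,0,0.14],[0,0,0.21],[0,0,0.28],[0,0,0.35],[0,0,0.42],[0,0,0.49],[0,0,0.56],[0,0,0.63],[0,0,0.69]],"claw":[0.5,0.5,0.5,0.5,0.5,0.5,0.5,0.5,0.5,0.5]}'
python3 -m handwheel '{"slide":[[0,0,-0.1],[0,0,-0.35],[0,0,-0.6],[0,0,-0.79],[0,0,-0.79],[0,0,-0.79],[0,0,-0.79],[0,0,-0.79],[0,0,-0.79]],"turn":[[0,0,0],[0,0,0],[0,0,0],[0,0,0],[0,0,0],[0,0,0],[0,0,0],[0,0,0],[0,0,0]],"claw":[0.5,0.5,0.5,0.5,0.5,0,0,0,0]}'
python3 - <<'E'
import numpy as np
a0=250.6;r=.085
g=lambda d:r*np.array([np.cos(np.radians(d)),np.sin(np.radians(d))])
for s in [-6,-12,-18,-24,-30,-36,-42,-48,-54,-57.5,-60]: print(s,round(s/120,3),((g(a0+s)-g(a0))/.15).round(3))
E
```

```text
time: 11.2
tcp_pos: [0.5053, -0.411, 0.2483]
eef_rot: [1.83, -2.552, -0.004]
force: [0.1, -0.2, -0.5]
opening: 0.0426
grip_force: 0.0
time: 12.1
tcp_pos: [0.5049, -0.4113, 0.1332]
eef_rot: [-1.823, 2.558, -0.002]
force: [-3.7, 0.2, 1.5]
opening: 0.0122
grip_force: 58.7
-6 -0.05 [-0.055  0.023]
-12 -0.1 [-0.107  0.051]
-18 -0.15 [-0.156  0.084]
-24 -0.2 [-0.201  0.123]
-30 -0.25 [-0.242  0.166]
-36 -0.3 [-0.278  0.213]
-42 -0.35 [-0.309  0.263]
-48 -0.4 [-0.335  0.317]
-54 -0.45 [-0.355  0.373]
-57.5 -0.479 [-0.364  0.406]
-60 -0.5 [-0.369  0.43 ]
```

```bash
python3 -m handwheel '{"slide":[[-0.055,0.023,0],[-0.107,0.051,0],[-0.156,0.084,0],[-0.201,0.123,0],[-0.242,0.166,0],[-0.278,0.213,0],[-0.309,0.263,0],[-0.335,0.317,0],[-0.355,0.373,0],[-0.364,0.406,0]],"turn":[[0,0,-0.05],[0,0,-0.1],[0,0,-0.15],[0,0,-0.2],[0,0,-0.25],[0,0,-0.3],[0,0,-0.35],[0,0,-0.4],[0,0,-0.45],[0,0,-0.48]],"claw":[0,0,0,0,0,0,0,0,0,0]}'
python3 -m handwheel '{"slide":[[-0.004,0.02,0],[-0.004,0.02,0],[-0.004,0.02,0]],"turn":[[0,0,-0.01],[0,0,-0.01],[0,0,-0.01]],"claw":[0,0,0]}'
```

```text
time: 13.1
tcp_pos: [0.4509, -0.3498, 0.1332]
eef_rot: [-0.36, 3.118, -0.002]
force: [-0.7, 1.3, 0.3]
opening: 0.0128
grip_force: 58.6
time: 13.4
tcp_pos: [0.4506, -0.3483, 0.1332]
eef_rot: [-0.335, 3.121, -0.004]
force: [-0.8, -4.7, 1.8]
opening: 0.0123
grip_force: 59.3
```

```bash
python3 -m handwheel '{"slide":[[-0.004,0.02,0],[-0.004,0.02,0],[-0.004,0.02,0],[-0.004,0.02,0]],"turn":[[0,0,0],[0,0,0],[0,0,0],[0,0,0]],"claw":[0,0,0,0]}'
```

```text
time: 13.8
tcp_pos: [0.4506, -0.3479, 0.1333]
eef_rot: [-0.335, 3.121, -0.01]
force: [0.5, -20.8, -6.2]
opening: 0.0125
grip_force: 59.2
```

At the tight stop (21 N). Release, lift and look.

```bash
python3 -m handwheel '{"slide":[[0,-0.01,0],[0,-0.01,0],[0,-0.01,0],[0,-0.01,0],[0,0,0.3],[0,0,0.6],[0,0,0.8],[0.2,0.15,0.8],[0.2,0.15,0.8],[0.2,0.15,0.8]],"turn":[[0,0,0],[0,0,0],[0,0,0],[0,0,0],[0,0,0],[0,0,0],[0,0,0],[0,0,-0.07],[0,0,-0.14],[0,0,-0.18]],"claw":[0.5,0.5,0.5,0.5,0.5,0.5,0.9,0.9,0.9,0.9]}'
python3 - <<'E'
from h import *
im,p=shot("w5")
cv2.imwrite("pics/w5c.png",cv2.resize(im[150:400,180:460],None,fx=2.4,fy=2.4,interpolation=cv2.INTER_CUBIC))
E
```

```text
time: 14.8
tcp_pos: [0.4798, -0.3207, 0.2521]
eef_rot: [0.265, 3.13, 0.0]
force: [-0.5, 0.2, -0.5]
opening: 0.0769
grip_force: 0.0
```

View pics/w5c.png

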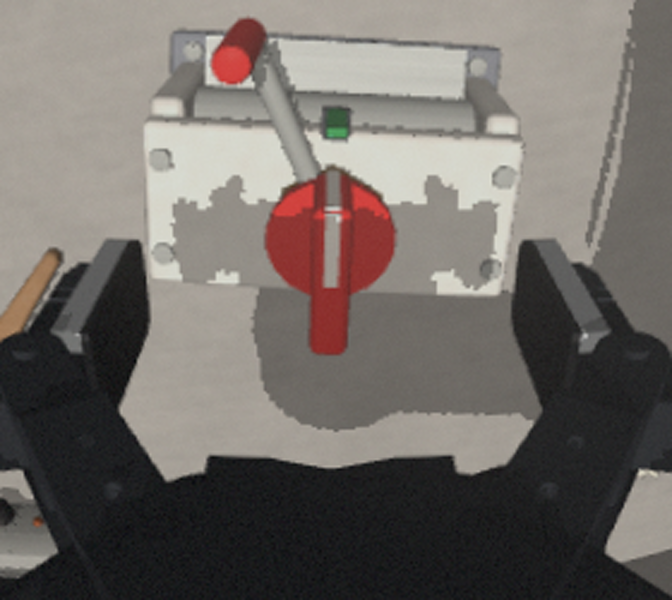

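The pointer at (333,210) is still in line with the tab at (337,122). The lever post is back at its tight position, top at (233,65), and the gripper is clear.

Run:
```python
from h import *
p=np.load("w5.npy");f=lambda x,y,z:wray(p,(x/2.4+180,y/2.4+150),z)[:2]
v=f(233,65,.148)-[.5333,-.3302];print(np.hypot(*v),np.degrees(np.arctan2(v[1],v[0]))%360)
w=f(333,212,.15)-f(328,353,.15);print(np.degrees(np.arctan2(w[1],w[0]))%360)
print(env.job_done())
```

```text
0.08355331496022202 191.88395394437222
168.64441241869693
the job is handed in; nothing more can be done
None
```

The job is handed in: I loosened the jam nut to its stop, lined the red knob's pointer up with the green tab (within about 1° as measured), and swung the nut back to its tight stop. It took about 15 s, the blue roller was not touched, and I was not shown the verdict.

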